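Complete the fitting row and present the heater probe level

TASK

Stand the two loose brass fittings, hexagon down, in the two empty square pockets of the blue kit tray so that its row of three is complete. Then draw the heater probe straight out of its sleeve in the sloping rack without forcing it, turn it level and hold it still, its middle over the kit tray and about 20 cm above the table, so that a colleague can slip the fittings on; finish while still holding it there. Leave the pieces already in the tray and the other things on the table as they are.

Things in the scene. Friction and masses are not known exactly. Their poses are not given: they have to be found in the camera images.
- fitting_a: Brass compression fitting, loose, standing upright on the table on its hexagon: hexagon 19 mm across flats, 22 mm across corners, 10 mm high, above it a threaded round neck 15 mm in diameter up to 24 mm. Origin: centre of the underside; z up its axis. 0.045 kg. Same as the other fittings; either loose fitting may go in either empty pocket.
- fitting_b: The second loose brass fitting, identical to fitting_a, likewise standing on the table.
- fitting_c: Third identical brass fitting; it already stands in pocket_2 of the kit tray and stays there.
- kit_tray: Fixed blue kit tray, 126 (x) by 198 mm (y), top 14 mm above the table, end ledges 18 mm. Origin: underside centre; x away from the worker's side, y along the row, z up. Near row: square pockets at x = -30, y = +60, 0, -60 mm. Far row: ceramic terminal blocks sit in oblong pockets at x = +30, y = +45, -45 mm, their tops 29 mm above the table.
- pocket_0 (a point): Centre of the floor of the first, empty, square pocket: 26 x 26 mm, 7 mm deep, floor 7 mm above the table (a fitting's hexagon has at least 2 mm play each side). Small chamfer at the rim.
- pocket_1 (a point): Centre of the floor of the second, middle, empty square pocket; same size, 60 mm from pocket_0.
- pocket_2 (a point): Centre of the floor of the third square pocket, filled by fitting_c; same size, 60 mm from pocket_1.
- terminal_a: White ceramic terminal block, 26x42x22 mm, in an oblong pocket of the kit tray's far row; stays there. Origin: centre of the underside.
- terminal_b: The other white ceramic terminal block, likewise in its pocket.
- probe_rack: Fixed green-painted steel rack, 140 mm wide (y), 126 deep, 85 high, with three parallel square sleeves side by side, 36 mm apart. They slope 35 degrees to the table, rising from the closed rear end towards the rack's -x, roughly towards the robot. Bore 12 x 12 mm, 100 deep; outside 18 x 18 mm. Origin: underside centre, z up. Only the middle sleeve holds a probe.
- sleeve_mouth (a point): Centre of the mouth (upper open end) of the middle sleeve, 77 mm above the table. The way out is along (-0.819, 0, 0.574) in probe_rack's frame.
- heater_probe: Pale straight tube 9 mm thick, 198 long, 0.085 kg +-20 %, loose in the middle sleeve, plain end down on its bottom; draw it 100 mm along its axis to free it. Origin: underside of the tube, half way, at the sleeve mouth at the start. y runs along it from the connection end (y = -99 mm, upper; the last 18 mm cannot be gripped) to the plain end (+99); z square to it, upward. Mass centre at y = +9 mm.
- probe_mid (a point): Centre of the heater probe's tube half way along its length.
- probe_plain_end (a point): Centre of the plain end face of the heater probe, 99 mm from probe_mid.
- probe_grip (a point): Point on the tube's centre line 45 mm from probe_mid towards the connection end: a good place to grip, 45 mm outside the sleeve at the start and 103 mm above the table.
- bead_cup: Tin cup with beads, 70 mm across, 50 mm high, origin at the centre of its underside; bystander, leave alone.
- screwdriver: Yellow-handled screwdriver lying on the table, 188 mm long, 26 mm thick; bystander.
Not all that is in view belongs to the job. Leave any green look-alike of the terminal_a alone.

How it is judged:
By the outcome, as a careful person would: the job done as asked, in the order asked, and still so for the second after the job is handed in, while the arm keeps its last pose, push and grip.
It also fails if it takes over 61 s, if anything falls off the work surface, if the arm or the gripper's body presses on something with over 40 N, if the wrist force passes 120 N, or if a joint passes its speed limit or range.

ROBOT

A 7-joint arm with a two-finger parallel gripper is mounted at the origin on a cart in front of the work surface, level with it; the furniture and walls round the work are solid. World frame = base frame: x ahead of the robot, y to its left, z up, the work surface at z = 0. Lengths are in m, angles in rad, forces in N, time in s.
With the tool pointing down it reaches from about 0.425 to 0.825 m from the base axis. Payload 3.6 kg.
Tool frame: the origin (TCP) lies where the fingers leave the gripper's body, on its centre line; the fingertips stand 73 mm ahead of it and the grasp point (between the pads) lies 54 mm ahead of it; z points along the fingers, y is the line along which they close (so a half turn about z gives the same grasp; the last joint's range is limited). The gripper opens to 85 mm and grips with 20 to 120 N. Pads are 22 mm wide; open, the fingers measure 114 mm over their backs; the gripper's body (76 mm by 85 mm) begins 54 mm behind the grasp point. The pads swing forward as they close: fully open they stand 13 mm farther back than shut.
Start: joints at [1.111, 0.615, -0.013, 1.423, 0.008, 1.103, -0.04], TCP at [0.273, -0.59, 0.304] pointing down, gripper open.
Joint ranges: [-3.12, 3.12], [-0.3, 2.06], [-1.34, 1.32], [0.26, 2.42], [-1.36, 4.5], [0.01, 1.98], [-2.84, 2.84]. Speed limits (rad/s): [2.79, 2.79, 3.14, 3.14, 3.14, 3.14, 3.14].

INTERFACE

Orientations are given as a unit quaternion [x, y, z, w].
In Python, from station import arm, snapshot, camera_info, ticket gives the robot as it stands. Calls block until the motion is done:
- arm.movep(position, orientation): joint-space move of the TCP to a pose.
- arm.line_to(position, velocity=0.15, ori=None): straight line of the TCP; ori=None keeps the orientation; velocity is the mean speed in m/s.
- arm.move_j(angles): joint-space move.
- arm.move_gripper(opening, effort=None): opening from 0.0 (shut) to 1.0 (fully open); effort is the grip in N (None keeps the last); returns when the fingers have stopped.
- arm.pause(seconds).
- arm.ik(position, orientation): joint angles nearest the present ones, or None.
- snapshot(name): name is "side" or "top" or "wrist"; returns the picture (480x640x3 uint8, blue, green, red); there is no depth.
- camera_info(name): a dict with "fx", "fy", "cx", "cy" (pixels), "R" (3x3) and "t" (3): a world point X has camera coordinates R X + t; the wrist camera has in their place "T_tool_cam" (4x4, takes a point from camera to tool coordinates, whose origin is the TCP and whose axes are the flange's). Camera axes: x right, y down, z forward; pixel columns grow to the right and rows downward; lengths in m; the calibration is good to about 2 mm. The wrist camera is an equidistant fisheye: a pixel r from the principal point sees the ray r / f radians off the axis. A picture is of the moment at which its call begins: read the wrist's pose just before it. camera_info takes no time and is no camera call.
A pose or a line that the arm cannot do raises arm.MotionError and nothing moves.
- ticket.finish_job(): hands the job in; it is judged then, once.
Readings, each from a call of its own:
- arm.read_time(): time.
- arm.read_joint_positions(): joint angles.
- arm.read_dq(): joint speeds.
- arm.read_effort(): joint torques, N m.
- arm.read_tool_pos(): TCP position.
- arm.read_eef_rot(): TCP orientation.
- arm.read_ft_force(): force on the tool from outside, world axes, zero at the start.
- arm.read_wrist_torque(): the same for the moment, N m.
- arm.read_opening(): opening from 0.0 (shut) to 1.0 (fully open).
- arm.read_finger_force(): force on a finger pad.
Only numpy, scipy, OpenCV 4.12 (cv2) and the standard library are available. Lean on these libraries where they do the work, as an engineer would, in place of code of your own. Each camera call takes 0.05 s, during which the arm holds its last target. There are 200 camera calls.

## Working session

There is one attempt and no reset: what is moved stays moved. The work goes in short steps, each a Python script; the robot and the scene stay as the last script left them, time stands still between calls to the robot, and variables do not carry over. Pictures are saved under pics/ and viewed, at most 10 in all, crops included, and the job is handed in when it is done.

```bash
mkdir -p pics; ls
python3 - <<'E'
from station import arm, snapshot, camera_info
import cv2,pickle,numpy as np
np.set_printoptions(precision=4,suppress=True)
for n in("side","top"):
    cv2.imwrite(f"pics/{n}0.png",snapshot(n)); print(n,camera_info(n))
print(camera_info("wrist"),arm.read_eef_rot(),arm.read_time())
E
```

```text
pics
side {'fx': 439.30957974214067, 'fy': 439.30957974214067, 'cx': 324.55792230983735, 'cy': 242.56495207728838, 'R': array([[ 0.9965, -0.0827,  0.0115],
       [-0.0469, -0.6688, -0.742 ],
       [ 0.0691,  0.7388, -0.6703]]), 't': array([-0.5123,  0.2441,  0.7928])}
top {'fx': 471.55081788627996, 'fy': 471.55081788627996, 'cx': 318.99438295730823, 'cy': 239.74766178952436, 'R': array([[-0.026 , -0.9995,  0.0177],
       [-0.9876,  0.0229, -0.1553],
       [ 0.1548, -0.0215, -0.9877]]), 't': array([0.2587, 0.5532, 1.2833])}
{'fx': 371.64829954431775, 'fy': 371.64829954431775, 'cx': 322.45704505487976, 'cy': 240.00354537162616, 'T_tool_cam': array([[ 0.0002, -0.9534, -0.3017,  0.0781],
       [ 1.    , -0.0001,  0.0009,  0.0002],
       [-0.0009, -0.3017,  0.9534, -0.0695],
       [ 0.    ,  0.    ,  0.    ,  1.    ]])} [ 0.9766  0.2152 -0.0003 -0.0011] 0.1
```

View pics/top0.png

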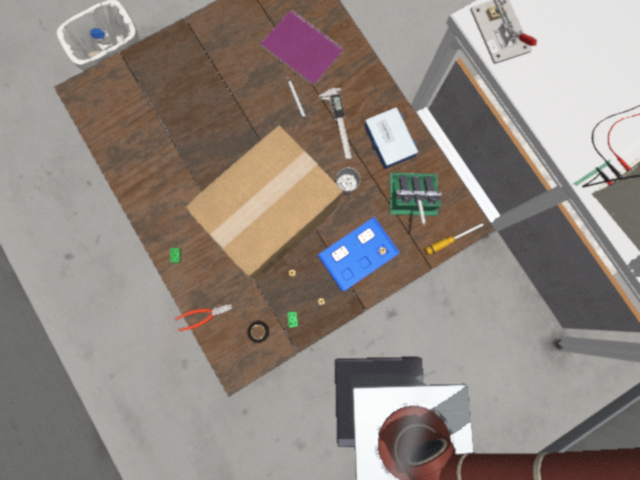

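View pics/side0.png

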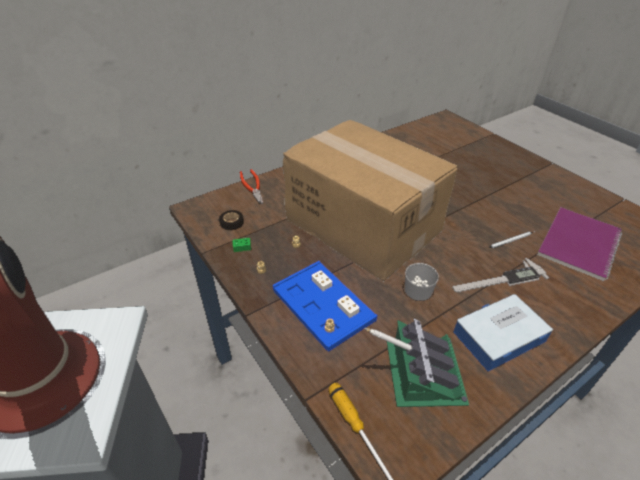

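Top view: the loose brass candidates are at (292,272) and (321,301). The fitting in the tray is at (383,251), so it is fitting_c. The tray is around (358,254). The probe is the pale tube leaving the green rack at (422,212), and the white pen at (297,98) is not it. The green blocks at (293,320) and (175,255) and the black ring at (258,331) are decoys. I choose the two loose brass pieces. Next I measure and check a close crop.

```bash
cat > h.py <<'E'
from station import arm, snapshot, camera_info, ticket
import cv2,numpy as np
from scipy.spatial.transform import Rotation as Ro
np.set_printoptions(precision=4,suppress=True)
def ray(n,px,pose=None):
    c=camera_info(n); u=np.array([(px[0]-c['cx'])/c['fx'],(px[1]-c['cy'])/c['fy']])
    if n!='wrist':
        return -c['R'].T@c['t'], c['R'].T@np.append(u,1)
    r=np.linalg.norm(u)+1e-12; d=np.append(u/r*np.sin(r),np.cos(r)); T=c['T_tool_cam']
    p,q=pose; R=Ro.from_quat(q).as_matrix()
    return p+R@T[:3,3], R@T[:3,:3]@d
def onz(n,px,z,pose=None):
    o,d=ray(n,px,pose); return o+d*(z-o[2])/d[2]
def tri(rays):
    A=0;b=0
    for o,d in rays:
        d=d/np.linalg.norm(d);P=np.eye(3)-np.outer(d,d);A=A+P;b=b+P@o
    return np.linalg.solve(A,b)
def pose(): return np.array(arm.read_tool_pos()),np.array(arm.read_eef_rot())
def blobs(m,amin=8,amax=1e9):
    n,l,s,c=cv2.connectedComponentsWithStats(m.astype(np.uint8))
    return [(c[i],s[i]) for i in range(1,n) if amin<=s[i,4]<=amax]
def gold(im):
    h=cv2.cvtColor(im,cv2.COLOR_BGR2HSV); return cv2.inRange(h,(14,90,110),(30,255,255))
def blue(im):
    h=cv2.cvtColor(im,cv2.COLOR_BGR2HSV); return cv2.inRange(h,(105,150,60),(125,255,255))
E
python3 - <<'E'
from h import *
I={n:cv2.imread(f'pics/{n}0.png') for n in('top','side')}
for n in I:
    for c,s in blobs(gold(I[n]),6,400): print(n,'gold',c,s[2:],onz(n,c,.018))
    b=max(cv2.findContours(blue(I[n]),0,2)[0],key=cv2.contourArea)
    if n=='top': pass
    P=np.array([onz(n,p[0],.014)[:2] for p in b],np.float32)
    r=cv2.minAreaRect(P); print(n,'tray',r, cv2.boxPoints(r).tolist())
a=cv2.resize(I['top'][160:320,270:450],None,fx=3,fy=3,interpolation=2)[:450,:400]
a=cv2.resize(I['top'][165:315,280:450],(400,353),interpolation=2); b=cv2.resize(I['side'][225:415,230:480],(400,304),interpolation=2)
out=np.zeros((360,800,3),np.uint8); out[:353,:400]=a; out[:304,400:]=b; cv2.imwrite('pics/crop1.png',out)
E
```

```text
top gold [229.1   3.3] [ 6  5 10] [1.3089 0.503  0.018 ]
top gold [318.2381   2.5238] [13  8 21] [1.3078 0.2275 0.018 ]
top gold [335.1667   1.5   ] [3 4 6] [1.3106 0.1748 0.018 ]
top gold [267.3333   3.6667] [2 4 6] [1.306  0.3851 0.018 ]
top gold [227.2   8.3] [ 4  9 10] [1.292  0.5088 0.018 ]
top gold [242.1667   5.5   ] [3 4 6] [1.3009 0.4628 0.018 ]
top gold [286.       5.8333] [5 3 6] [1.2979 0.3275 0.018 ]
top gold [218.9231   8.9231] [ 6  5 13] [1.2902 0.5342 0.018 ]
top gold [270.7143   8.1429] [6 5 7] [1.2907 0.3748 0.018 ]
top gold [313.1111   8.5556] [5 6 9] [1.2875 0.2439 0.018 ]
top gold [224.6111  12.4444] [ 6  8 18] [1.2781 0.5167 0.018 ]
top gold [246.      15.4118] [16 10 34] [1.2672 0.4511 0.018 ]
top gold [256.5     12.1667] [4 5 6] [1.2777 0.4187 0.018 ]
top gold [272.7143  13.1429] [3 5 7] [1.2737 0.3689 0.018 ]
top gold [311.5  15. ] [2 5 6] [1.2658 0.2494 0.018 ]
top gold [197.1667  20.5   ] [4 4 6] [1.2522 0.6004 0.018 ]
top gold [248.4  20.9] [ 7  4 10] [1.2486 0.4437 0.018 ]
top gold [313.1667  21.6667] [4 3 6] [1.2432 0.2448 0.018 ]
top gold [344.3333  23.
[... 8779 characters left out ...]
5208 -0.1197  0.018 ]
side gold [456.3333 416.3333] [4 4 6] [ 0.7221 -0.1369  0.018 ]
side gold [373.6667 418.8333] [ 6  6 12] [ 0.5844 -0.1306  0.018 ]
side gold [455.625 434.125] [4 5 8] [ 0.7119 -0.166   0.018 ]
side gold [429.2857 446.7143] [4 5 7] [ 0.6643 -0.1823  0.018 ]
side gold [410.1667 456.5   ] [5 2 6] [ 0.6309 -0.1946  0.018 ]
side gold [414.6364 477.8182] [ 6  3 11] [ 0.6305 -0.2256  0.018 ]
side tray ((0.5204595923423767, 0.13006246089935303), (0.12977135181427002, 0.20420652627944946), 32.789894104003906) [[0.4106176197528839, 0.1807573288679123], [0.5212076902389526, 0.009088631719350815], [0.6303015947341919, 0.07936759293079376], [0.5197114944458008, 0.25103628635406494]]
```

View pics/crop1.png

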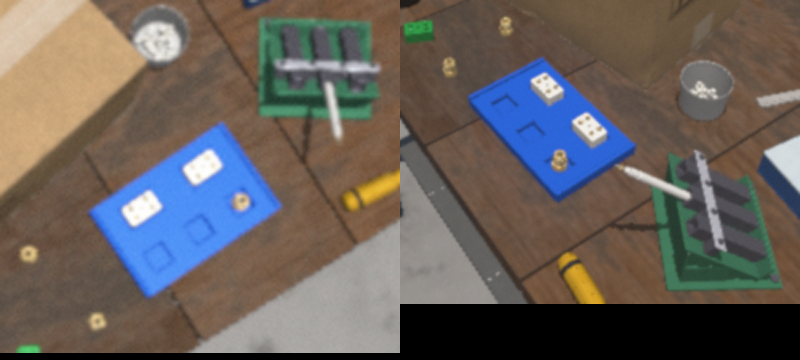

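The crop confirms it: two loose brass fittings with free space around them, an empty pocket_0 and pocket_1 towards the high-y end, and fitting_c standing in pocket_2. The probe sticks out of the middle sleeve, with its end at about top (423,222) and side (371,331).

```bash
cat >> h.py <<'E'
def down(deg):  # tool z down, tool x at azimuth deg
    x=np.array([np.cos(np.radians(deg)),np.sin(np.radians(deg)),0]);z=np.array([0,0,-1.]);y=np.cross(z,x)
    return Ro.from_matrix(np.array([x,y,z]).T).as_quat()
E
python3 - <<'E'
from h import *
T=lambda a,b:tri([ray('top',a),ray('side',b)])
print('box',T((250,275),(284,155)),T((340,190),(383,205)),[onz('side',p,0) for p in((288,207),(372,270))])
print('probe',T((423.6,222.4),(370.6,331.3)),T((419,200),(411,348)))
p=[.47,.22,.30]
for d in(212,32):
    j=arm.ik(p,down(d)); print(d,j)
arm.movep(p,down(212)); print(arm.read_time(),arm.read_joint_positions())
P=pose(); im=snapshot('wrist'); cv2.imwrite('pics/w1.png',im); np.save('w1.npy',np.r_[P[0],P[1]]);print(P)
E
```

```text
box [0.4529 0.4195 0.1922] [0.6478 0.1939 0.2124] [array([0.4554, 0.4754, 0.    ]), array([0.6417, 0.2263, 0.    ])]
probe [ 0.5866 -0.0323  0.1233] [ 0.6605 -0.036   0.0728]
212 [ 0.2159  0.654  -1.1479  1.7856  0.6551  1.1449  0.9829]
32 [-0.1341  0.4563 -0.5057  1.7951  0.2641  0.9576 -1.7621]
3.025 [ 0.2169  0.6542 -1.1467  1.7854  0.6553  1.145   0.9829]
(array([0.4706, 0.2191, 0.2998]), array([-0.2746,  0.9615, -0.0003, -0.0001]))
```

View pics/w1.png

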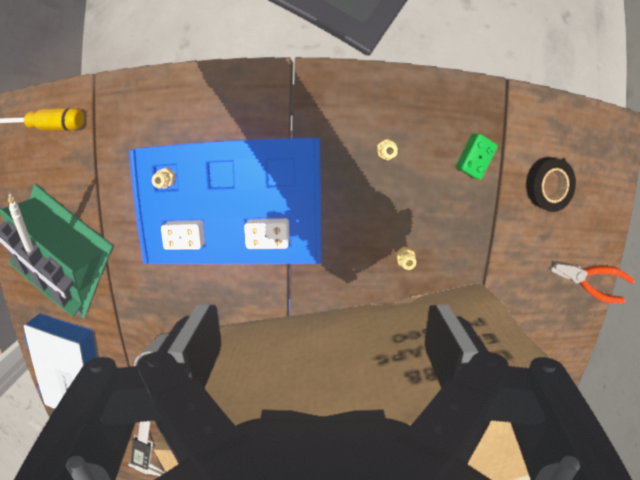

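The wrist view shows loose fittings at (387,150) and (406,259). The empty pockets are at (220,175) and (280,173), and fitting_c is at (163,178). The box's edge lies close below the second fitting, at about (406,297). The probe end is at (13,200).

```bash
cat >> h.py <<'E'
def gold2(im):
    h=cv2.cvtColor(im,cv2.COLOR_BGR2HSV); return cv2.morphologyEx(cv2.inRange(h,(15,100,150),(32,255,255)),cv2.MORPH_CLOSE,np.ones((5,5)))
E
python3 - <<'E'
from h import *
a=np.load('w1.npy');P=(a[:3],a[3:]); im=cv2.imread('pics/w1.png')
for c,s in blobs(gold2(im),80):
    if s[1]<270 and 140<s[0]<440: print('gold',c,s,onz('wrist',c,.014,P))
b=max(cv2.findContours(blue(im),0,2)[0],key=cv2.contourArea)
Q=np.array([onz('wrist',p[0],.016,P)[:2] for p in b],np.float32); print(cv2.minAreaRect(Q))
print('box0',[onz('wrist',p,0,P) for p in((330,312),(406,298),(470,288))])
# pocket outlines: dark-line components on blue
g=cv2.resize(im[130:270,120:430],None,fx=2.5,fy=2.5,interpolation=2); cv2.imwrite('pics/w1c.png',g)
v=cv2.GaussianBlur(im,(3,3),0)[:,:,0].astype(int); 
for x0,x1 in((195,245),(258,306)):
    print([ (i,v[165:185,i].mean().round()) for i in range(x0,x1,2)])
E
```

```text
gold [387.284 149.92 ] [377 139  21  22 250] [0.3918 0.2423 0.014 ]
gold [406.422  258.6102] [396 248  21  23 372] [0.4726 0.3219 0.014 ]
((0.5226690769195557, 0.13187919557094574), (0.125136137008667, 0.19679434597492218), 32.638240814208984)
box0 [array([0.5728, 0.2917, 0.    ]), array([0.5136, 0.3556, 0.    ]), array([0.4644, 0.4152, 0.    ])]
[(195, np.float64(246.0)), (197, np.float64(246.0)), (199, np.float64(246.0)), (201, np.float64(247.0)), (203, np.float64(247.0)), (205, np.float64(244.0)), (207, np.float64(222.0)), (209, np.float64(212.0)), (211, np.float64(244.0)), (213, np.float64(247.0)), (215, np.float64(247.0)), (217, np.float64(247.0)), (219, np.float64(247.0)), (221, np.float64(247.0)), (223, np.float64(247.0)), (225, np.float64(247.0)), (227, np.float64(247.0)), (229, np.float64(247.0)), (231, np.float64(247.0)), (233, np.float64(245.0)), (235, np.float64(247.0)), (237, np.float64(247.0)), (239, np.float64(247.0)), (241, np.float64(247.0)), (243, np.float64(247.0))]
[(258, np.float64(247.0)), (260, np.float64(246.0)), (262, np.float64(242.0)), (264, np.float64(231.0)), (266, np.float64(210.0)), (268, np.float64(209.0)), (270, np.float64(214.0)), (272, np.float64(204.0)), (274, np.float64(193.0)), (276, np.float64(184.0)), (278, np.float64(179.0)), (280, np.float64(178.0)), (282, np.float64(178.0)), (284, np.float64(178.0)), (286, np.float64(177.0)), (288, np.float64(177.0)), (290, np.float64(176.0)), (292, np.float64(174.0)), (294, np.float64(170.0)), (296, np.float64(174.0)), (298, np.float64(175.0)), (300, np.float64(175.0)), (302, np.float64(175.0)), (304, np.float64(175.0))]
```

View pics/w1c.png

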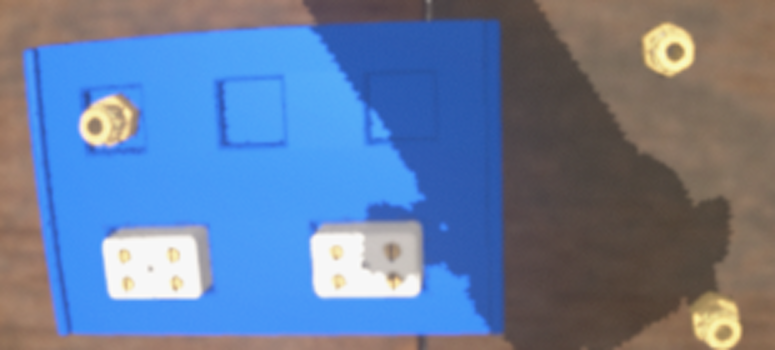

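```bash
cat >> h.py <<'E'
def tilted(deg,t):  # lean body by t deg toward azimuth deg
    return (Ro.from_quat(down(deg))*Ro.from_euler('y',-t,degrees=True)).as_quat()
def tcp(g,q,d=.054): return np.array(g)-d*Ro.from_quat(q).as_matrix()[:,2]
E
python3 - <<'E'
from h import *
a=np.load('w1.npy');P=(a[:3],a[3:])
W=lambda p,z:onz('wrist',p,z,P)
pk=[W((280.8,172.2),.014),W((220.8,174.4),.014)]
print('pockets',pk,np.linalg.norm(pk[0]-pk[1]))
c=np.array([.5227,.1319]);th=np.radians(32.6);x=np.array([np.cos(th),np.sin(th)]);y=np.array([-x[1],x[0]])
print('tray',c-.03*x+.06*y,c-.03*x,'holes',W((390,150.8),.024),W((408,262),.024),W((120+95/2.5,130+127/2.5),.031),c-.03*x-.06*y)
for n,g,t in(('A',[.391,.242,.031],0),('B',[.472,.322,.0325],12),('p0',[.464,.167,.038],0),('p1',[.496,.117,.0395],12)):
  for up in(.08,0):
    q=tilted(212.6,t); p=tcp(g,q)+[0,0,up]; print(n,up,q,np.array(arm.ik(p,q)))
print(Ro.from_quat(tilted(212.6,12)).as_matrix())
E
```

```text
pockets [array([0.4646, 0.1672, 0.014 ]), array([0.4969, 0.1168, 0.014 ])] 0.05986488251482365
tray [0.4651 0.1663] [0.4974 0.1157] holes [0.3915 0.2431 0.024 ] [0.4728 0.3215 0.024 ] [0.5304 0.0658 0.031 ] [0.5298 0.0652]
A 0.08 [-0.2807  0.9598  0.      0.    ] [ 0.0164  0.7351 -0.9668  2.091   0.8821  0.7965  0.6304]
A 0 [-0.2807  0.9598  0.      0.    ] [-0.1004  0.8392 -0.7802  2.1412  1.0845  0.6336  0.4649]
B 0.08 [-0.2791  0.9545  0.0293  0.1003] [-0.1077  0.7581 -0.8595  1.9582  1.054   0.6871  0.5266]
B 0 [-0.2791  0.9545  0.0293  0.1003] [-0.2254  0.8452 -0.6622  2.0035  1.2584  0.5221  0.3336]
p0 0.08 [-0.2807  0.9598  0.      0.    ] [ 0.2294  0.7749 -1.0009  1.997   0.8725  0.8775  0.8787]
p0 0 [-0.2807  0.9598  0.      0.    ] [ 0.1394  0.8758 -0.8486  2.0472  1.0427  0.7305  0.7443]
p1 0.08 [-0.2791  0.9545  0.0293  0.1003] [ 0.376   0.7147 -0.9481  2.1055  1.059   0.6068  0.8581]
p1 0 [-0.2791  0.9545  0.0293  0.1003] [ 0.2076  0.7937 -0.6779  2.1588  1.3537  0.4098  0.5909]
[[-0.824  -0.5388  0.1752]
 [-0.527   0.8425  0.112 ]
 [-0.2079 -0.     -0.9781]]
```

```bash
cat > go.py <<'E'
from h import *
def pick(xy,t,h,up=.08):
    q=tilted(212.6,t); g=tcp([*xy,h],q)
    arm.movep(g+[0,0,up],q); arm.line_to(g,velocity=.1)
    arm.move_gripper(0.0,30); print('grip',arm.read_opening(),arm.read_finger_force(),arm.read_time(),pose()[0]-g)
    arm.line_to(g+[0,0,up-.02],velocity=.15); print('held',arm.read_opening(),arm.read_finger_force())
def place(xy,t,h,up=.05):
    q=tilted(212.6,t); g=tcp([*xy,h+.0072],q)
    arm.movep(g+[0,0,up],q); e=pose()[0]-(g+[0,0,up]); print('err',e)
    e[2]=0
    arm.line_to(g-e+[0,0,.010],velocity=.1); f0=np.array(arm.read_ft_force())
    arm.line_to(g-e,velocity=.03); print('dF',np.array(arm.read_ft_force())-f0,pose()[0]-g)
    arm.move_gripper(.45); arm.line_to(g-e+[0,0,.07],velocity=.15); print('t',arm.read_time(),arm.read_opening())
E
python3 - <<'E'
from go import *
arm.move_gripper(.5,30)
pick([.3915,.2427],0,.0315)
place([.4648,.1669],0,.0315)
q=tilted(212.6,12); arm.movep(tcp([.4727,.3217,.033],q)+[0,0,.08],q)
P=pose(); im=snapshot('wrist'); t=snapshot('top'); np.save('w2.npy',np.r_[P[0],P[1]])
cv2.imwrite('pics/m2.png',np.hstack([cv2.resize(im,(400,300)),cv2.resize(t[120:420,180:580],(400,300))])); cv2.imwrite('pics/w2.png',im)
E
```

```text
grip 0.15464574996917688 29.27085667848587 5.5667 [0.0003 0.0002 0.0005]
held 0.15037298922755032 29.236929416656494
err [-0.     -0.0013 -0.0015]
dF [-0.2964 -0.3235  3.7474] [0.0002 0.0014 0.0004]
t 8.6333 0.4536109405229775
```

View pics/m2.png

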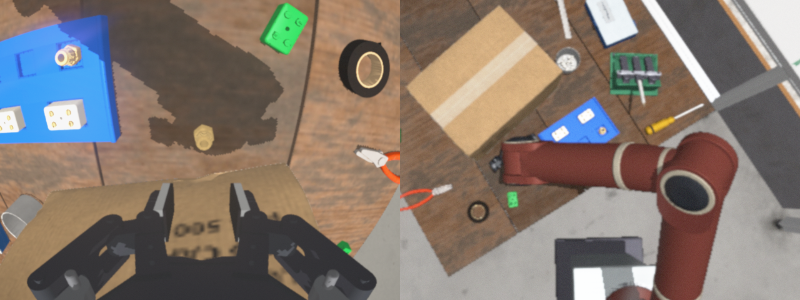

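A stands in pocket_0, at (67,57) in the left half. B is at (204,138), between the open fingers, and the elbow is clear of the box on the right.

```bash
sed -i 's/e\[2\]=0/e=e*0/' go.py
python3 - <<'E'
from go import *
a=np.load('w2.npy');P=(a[:3],a[3:]);im=cv2.imread('pics/w2.png')
for c,s in blobs(gold2(im),150):
    if s[1]<280 and s[0]<420: print(c,s,onz('wrist',c,.014,P))
pick([.4727,.3217],12,.033)
place([.4968,.1165],12,.033)
P=pose(); im=snapshot('wrist'); t=snapshot('side'); np.save('w3.npy',np.r_[P[0],P[1]]);cv2.imwrite('pics/w3.png',im);cv2.imwrite('pics/s3.png',t)
cv2.imwrite('pics/m3.png',np.hstack([cv2.resize(im,(400,300)),cv2.resize(t[220:430,250:530],(400,300))]))
E
```

```text
[325.7385 219.3405] [ 310  199   32   42 1025] [0.4712 0.322  0.014 ]
[450.0347 315.9102] [ 389  278  119   87 4845] [0.4877 0.4441 0.014 ]
grip 0.15202421106379885 29.26598221063614 10.9417 [0.0003 0.0003 0.0007]
held 0.1524857118943276 29.235152900218964
err [-0.      0.0017  0.    ]
dF [-0.8568 -0.7651  4.6014] [0.0003 0.0001 0.0004]
t 14.35 0.45203354577398125
```

View pics/m3.png

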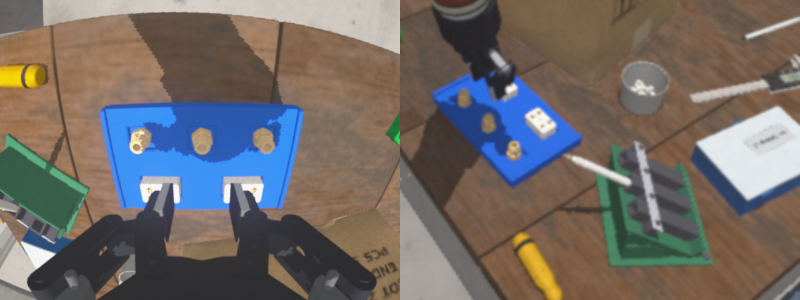

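All three fittings stand upright in the row, at (140,142), (202,141) and (263,140), and the time is 14 s. Now I look closely at the probe.

Run:
```python
from h import *
arm.movep([.57,-.035,.32],down(180)); arm.pause(.2)
print(arm.read_time(),arm.read_joint_positions())
P=pose(); im=snapshot('wrist'); np.save('w4.npy',np.r_[P[0],P[1]]); cv2.imwrite('pics/w4.png',im)
cv2.imwrite('pics/w4c.png',cv2.resize(im[120:380,180:460],None,fx=2.3,fy=2.3,interpolation=2)); print(P)
```

```text
15.5667 [ 0.5551  0.6122 -0.8933  1.6223  0.5096  1.1594  1.1137]
(array([ 0.5692, -0.0339,  0.3188]), array([-0.0014,  1.    ,  0.0001, -0.0012]))
```

View pics/w4c.png

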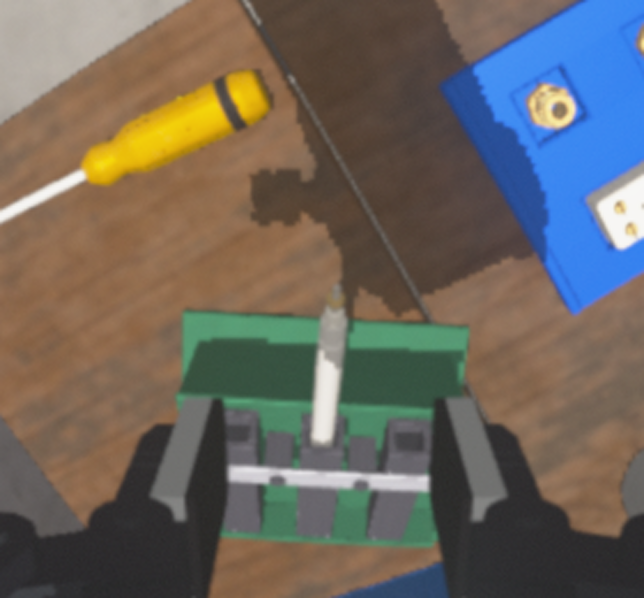

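In the crop, the probe's brass tip is at (336,292) and its tube enters the middle mouth at (322,441). The empty neighbouring mouths are at (239,432) and (408,440), and the rack front edge runs from (185,311) to (468,326).

```bash
cat > pr.py <<'E'
from h import *
def tubeaxis(im,P,rows):  # centre columns of pale tube at rows, near image centre
    out=[]
    h=cv2.cvtColor(im,cv2.COLOR_BGR2HSV)
    for r in rows:
        m=(h[r,290:350,1]<60)&(h[r,290:350,2]>150); i=np.flatnonzero(m)
        out.append((r,290+i.mean() if len(i) else None,len(i)))
    return out
E
python3 - <<'E'
from pr import *
a=np.load('w4.npy');P=(a[:3],a[3:]);im=cv2.imread('pics/w4.png')
W=lambda p,z:onz('wrist',(180+p[0]/2.3,120+p[1]/2.3),z,P)
m=[W((239,433),.077),W((408,440),.077)]; d=m[1]-m[0]
print('mouths',m,np.linalg.norm(d),'mid',(m[0]+m[1])/2,'yaw',np.degrees(np.arctan2(-d[0],d[1])))
b=[W((185,311),.002),W((468,326),.002)]; d=b[1]-b[0]; print('base',b,np.linalg.norm(d),np.degrees(np.arctan2(-d[0],d[1])))
print('mouthtube',W((323,438),.077),'end',W((336,289),.134),W((334,305),.128))
print(tubeaxis(im,P,range(270,314,4)))
yaw=np.radians(-3)
for al in(0,10,20,35):
    # tool z tilted al deg back toward robot from vertical
    R=Ro.from_euler('z',-3,degrees=True)*Ro.from_euler('y',al,degrees=True)*Ro.from_quat(down(180)); q=R.as_quat()
    ax=Ro.from_euler('z',-3,degrees=True).apply([-.819,0,.574]); g=np.array([.62,-.033,.103])
    print(al,R.as_matrix()[:,2],[None if (j:=arm.ik(tcp(g+ax*s,q)+u*np.array([0,0,1.]),q)) is None else np.round(j,2) for s,u in((0,.06),(0,0),(.06,0),(.13,0))])
E
```

```text
mouths [array([ 0.6588, -0.0702,  0.077 ]), array([ 0.6618, -0.0005,  0.077 ])] 0.06974711039567409 mid [ 0.6603 -0.0353  0.077 ] yaw -2.4656554074160755
base [array([ 0.6324, -0.103 ,  0.002 ]), array([0.6397, 0.0346, 0.002 ])] 0.13781475222795558 -3.0402539483353475
mouthtube [ 0.6607 -0.0356  0.077 ] end [ 0.5773 -0.0313  0.134 ] [ 0.5847 -0.0318  0.128 ]
[(270, np.float64(323.5), 10), (274, np.float64(322.0), 9), (278, np.float64(322.0), 9), (282, np.float64(322.0), 11), (286, np.float64(322.0), 11), (290, np.float64(321.5), 10), (294, np.float64(321.0), 11), (298, np.float64(320.5), 10), (302, np.float64(320.5), 10), (306, np.float64(320.0), 9), (310, np.float64(319.5), 10)]
0 [ 0.  0. -1.] [array([ 0.46,  0.78, -0.79,  1.6 ,  0.62,  1.03,  1.  ]), array([ 0.43,  0.85, -0.74,  1.65,  0.69,  0.92,  0.95]), array([ 0.48,  0.75, -0.77,  1.77,  0.65,  0.9 ,  0.94]), array([ 0.54,  0.62, -0.83,  1.89,  0.59,  0.89,  0.94])]
10 [-0.1734  0.0091 -0.9848] [array([ 0.42,  0.85, -0.79,  1.45,  0.55,  1.26,  1.07]), array([ 0.41,  0.92, -0.76,  1.49,  0.6 ,  1.16,  1.04]), array([ 0.46,  0.82, -0.79,  1.62,  0.56,  1.13,  1.02]), array([ 0.52,  0.7 , -0.84,  1.75,  0.51,  1.12,  1.01])]
20 [-0.3416  0.0179 -0.9397] [array([ 0.38,  0.93, -0.78,  1.29,  0.49,  1.48,  1.12]), array([ 0.38,  1.  , -0.75,  1.34,  0.53,  1.39,  1.1 ]), array([ 0.42,  0.9 , -0.78,  1.48,  0.5 ,  1.35,  1.07]), array([ 0.48,  0.78, -0.82,  1.63,  0.45,  1.32,  1.05])]
35 [-0.5728  0.03   -0.8192] [array([ 0.31,  1.06, -0.74,  1.06,  0.43,  1.81,  1.17]), array([ 0.31,  1.12, -0.72,  1.09,  0.46,  1.72,  1.17]), array([ 0.36,  1.02, -0.75,  1.27,  0.42,  1.66,  1.12]), array([ 0.42,  0.9 , -0.78,  1.45,  0.37,  1.61,  1.09])]
```

```bash
cat >> pr.py <<'E'
YAW=-2.9
def ptool(al,yaw=YAW): return (Ro.from_euler('z',yaw,degrees=True)*Ro.from_euler('y',al,degrees=True)*Ro.from_quat(down(180))).as_quat()
AX=Ro.from_euler('z',YAW,degrees=True).apply([-np.cos(np.radians(35)),0,np.sin(np.radians(35))])
G=np.array([.6605,-.0355,.077])+.045*AX
E
python3 - <<'E'
from pr import *
q=ptool(35); arm.movep(tcp(G,q,.054+.07),q); arm.pause(.3)
P=pose(); im=snapshot('wrist'); cv2.imwrite('pics/w5.png',im); np.save('w5.npy',np.r_[P[0],P[1]])
print(arm.read_time(),P[0]-tcp(G,q,.124),(Ro.from_quat(P[1])*Ro.from_quat(q).inv()).as_rotvec(),arm.read_ft_force())
print(tubeaxis(im,P,range(120,420,10)))
cv2.imwrite('pics/w5c.png',cv2.resize(im[80:460,200:440],(500,790))[:600] if 0 else im[80:460,120:520])
E
```

```text
16.725 [-0.     -0.0009  0.0027] [-0.0005 -0.0038 -0.001 ] [ 0.4955 -0.9243 -0.3432]
[(120, None, 0), (130, None, 0), (140, None, 0), (150, None, 0), (160, None, 0), (170, np.float64(324.0), 5), (180, None, 0), (190, np.float64(323.5), 10), (200, np.float64(323.5), 14), (210, np.float64(324.0), 17), (220, np.float64(323.0), 15), (230, np.float64(323.0), 17), (240, np.float64(323.5), 16), (250, np.float64(324.0), 15), (260, np.float64(324.0), 15), (270, np.float64(323.5), 14), (280, np.float64(323.5), 14), (290, np.float64(323.0), 13), (300, np.float64(323.0), 13), (310, np.float64(323.0), 13), (320, np.float64(323.0), 13), (330, np.float64(323.0), 13), (340, None, 0), (350, None, 0), (360, None, 0), (370, None, 0), (380, None, 0), (390, None, 0), (400, None, 0), (410, None, 0)]
```

View pics/w5c.png

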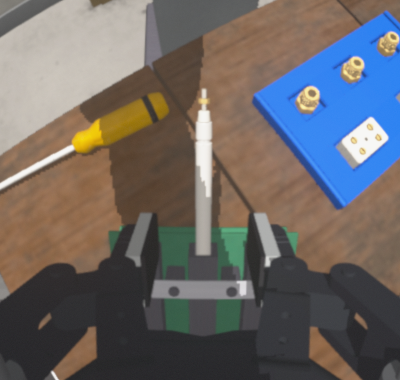

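The tube runs straight up the picture at column 323, against a centre of 322.5, so it is centred between the fingers within 0.4 mm and parallel.

Run:
```python
from pr import *
G=G-[0,.0004,0]
q=ptool(35); arm.line_to(tcp(G,q),velocity=.08,ori=q); arm.pause(.2)
f=lambda:np.array(arm.read_ft_force()); f0=f(); print('err',pose()[0]-tcp(G,q),f0)
arm.move_gripper(0,50); arm.pause(.2); print('closed',arm.read_opening(),arm.read_finger_force(),f()-f0)
for s in(.01,.035,.06):
    arm.line_to(tcp(G+s*AX,q),velocity=.05); d=f()-f0
    print(s,'dF',d,'axial',d@AX,'err',pose()[0]-tcp(G+s*AX,q),arm.read_opening(),arm.read_time())
    if np.linalg.norm(d)>8: print('STOP'); break
```

```text
err [0.0003 0.0002 0.0004] [ 1.3003 -0.1195  0.3862]
closed 0.09222746890006826 49.48060870170593 [-0.4857  0.5162 -0.1511]
0.01 dF [-0.1262  0.1835  0.4358] axial 0.3608629804762194 err [-0.0005  0.      0.0004] 0.09019338030204664 18.875
0.035 dF [-0.5704 -1.0669  0.5649] axial 0.7464124904665854 err [-0.0003 -0.0001  0.0002] 0.09139688550161862 19.525
0.06 dF [-0.3469  0.3381 -0.4641] axial 0.031613578336245396 err [-0.0002 -0.0001  0.0001] 0.09591929906071846 20.175
```

Run:
```python
from pr import *
G=G-[0,.0004,0]; q=ptool(35); f=lambda:np.array(arm.read_ft_force())
f0=f()
for s in(.09,.13):
    arm.line_to(tcp(G+s*AX,q),velocity=.06); print(s,f()-f0,arm.read_opening())
q0=ptool(0); g=np.array([.52,-.02,.23])
arm.line_to(tcp(g,q0),velocity=.08,ori=q0); print(arm.read_time(),arm.read_opening())
h=Ro.from_euler('z',YAW,degrees=True).apply([-1,0,0]); F=np.array([.5225,.132,.1975])+.045*h
arm.line_to(tcp(F,q0),velocity=.1); arm.pause(.5)
P=pose();print(arm.read_time(),P[0]-tcp(F,q0),arm.read_opening(),arm.read_finger_force(),f())
t,s,w=snapshot('top'),snapshot('side'),snapshot('wrist'); np.save('w6.npy',np.r_[P[0],P[1]])
for n,i in(('t6',t),('s6',s),('w6',w)): cv2.imwrite(f'pics/{n}.png',i)
cv2.imwrite('pics/m6.png',np.hstack([cv2.resize(w,(400,300)),cv2.resize(s[180:390,250:530],(400,300),interpolation=2)]))
```

```text
0.09 [-0.4454 -0.0089 -1.1515] 0.09634078814988693
0.13 [-1.6295 -0.9304 -0.8747] 0.0922385062389822
22.6583 0.09165334561238835
24.9417 [ 0. -0.  0.] 0.09319246380780573 49.31628406047821 [-0.5512 -0.1973 -1.2416]
```

View pics/m6.png

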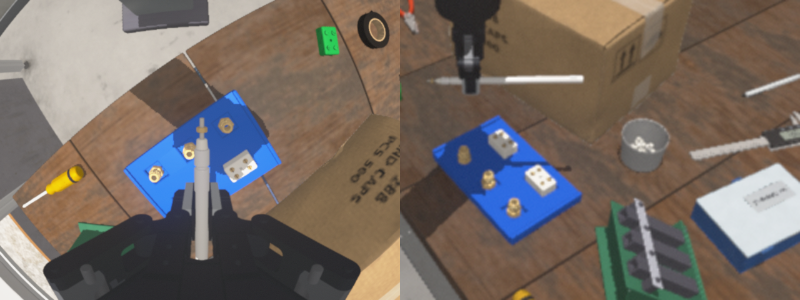

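The side view shows the probe about level, from (437,78) to (582,79), held by the jaws with the three fittings below it in the tray. I check the level numerically.

Run:
```python
from pr import *
h=Ro.from_euler('z',YAW,degrees=True).apply([-1,0,0]); n=np.cross(h,[0,0,1]); F=np.array([.5225,.132,.1975])+.045*h
im=cv2.imread('pics/s6.png'); hs=cv2.cvtColor(im,cv2.COLOR_BGR2HSV)
m=((hs[...,1]<50)&(hs[...,2]>170)).astype(np.uint8); m[:220]=0;m[250:]=0;m[:,:320]=0;m[:,400:]=0
c,s=max(blobs(m,20),key=lambda b:b[1][4]); ys,xs=np.nonzero(m); k=np.polyfit(xs,ys,1); print(c,s,k)
for u in(s[0]+3,s[0]+s[2]-1,276):
    o,d=ray('side',(u,np.polyval(k,u))); p=o+d*((F-o)@n)/(d@n); print(p,(p-F)@h)
```

```text
[349.6955 234.8848] [323 233  56   5 243] [ -0.0202 241.9486]
[0.5254 0.1319 0.1946] -0.04794758895328647
[0.6199 0.1271 0.1956] -0.14250389393635257
[0.4352 0.1364 0.1937] 0.0424512836629395
```

Run:
```python
from h import *
print(arm.read_time(),np.abs(arm.read_dq()).max(),arm.read_opening()); print(ticket.finish_job())
```

```text
25.0917 0.001771501852021094 0.0904451661782643
the job is handed in; nothing more can be done
None
```

Both loose fittings stand in the tray's empty pockets, completing the row of three. The probe is drawn out and held still, within about 1° of level, its middle over the tray at about 0.195 m. I handed the job in at 25 s, and no result came back.

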